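# Release the ratchet of a small cheese press and draw the mould out

### The job

The cheese has been pressed long enough, so release the press: lift the pawl out of the ratchet wheel by its finger pin and throw it right back over, so that it lies clear of the wheel. Then wind the crank backward, by feel and never forcing it, until the foot has passed the spring catch at the top and stays up by itself. Finally draw the tray with the mould fully out towards the sink, leave the pawl thrown back, and do not disturb the tumbler, the lime and the garlic.

Things in the scene. Friction and masses are not known exactly. Their poses are not given: they have to be found in the camera images.
- press: Fixed bench cheese press of wood and steel; origin on the worktop under its board (216 x 130 mm, 20 mm high). All offsets are in its frame, mm: z up; -x front, where the tray comes out (to the robot's right, the sink); +x its column; +y the side near the robot, with ratchet wheel and pawl; -y the far side, with the crank. Two cheek plates carry the shaft: x -22..110, y -28..28, z 122..202.
- shaft (a point): Centre of the shaft of wheel and crank, which lies along the press's y; at x 26, y 0, z 165 mm of the press.
- pawl_pivot (a point): Point on the pawl's pivot axis (along the press's y); at x 81, y 0, z 217 mm of the press. A steel ear beside it (y 22..29 mm) reaches up to z 246 mm.
- ratchet_wheel: Wheel, shaft and crank in one; origin at the shaft's centre. Ratchet wheel 85 mm in diameter, 24 saw teeth 6.5 mm deep, y 32..42 mm; pinion of 26 mm radius that drives the toothed bar; crank arm at y -41..-50 mm. Over some 20 N at the crank's grip it is being forced, against the engaged pawl or against the end stop.
- wheel_turn (a joint): Wheel and crank angle, rad: 0 = crank straight up, positive = leaning to +x. Starts near -1.0, loaded by the springy cheese against the pawl, which only lets it turn negative (pressing). Backward = positive, crank top going from front to column; raises the foot 26 mm per rad. With the pawl out the foot springs up 2 to 3 mm; winding then takes 2 to 5 N at the grip, passing the catch 4 to 7 N.
- crank_grip (a point): Middle of the crank's round wooden grip, along y, 20 mm in diameter, 80 mm long (y -52..-133 mm, this point at y -95). Its axis is 80 mm from the shaft's: at angle q it is at x = 26 + 80 sin q, z = 165 + 80 cos q mm. Push or hold it from above.
- pawl: The pawl, origin on its pivot axis: flat steel lever at y 33..41 mm, pointing to -x, its nose in the teeth on top of the wheel 53 mm from the pivot. Only its weight (80 g) holds it down or, thrown over, back. The loaded tooth grips it: lifting it out takes up to about 8 N at the pin.
- pawl_swing (a joint): Swing of the pawl, rad: 0 to 0.1 with its nose in the teeth, growing as the nose is lifted, 1.57 upright, 2.25 lying back on its stop peg. Let go below 1.5 it falls back into the wheel; beyond 1.7 it falls over to 2.25 by itself.
- pawl_pin (a point): Middle of the pawl's finger pin: round steel pin along y, 10 mm in diameter, free from y 41 to 84 mm (this point at y 62), ending in a 14 mm ball. At pawl_swing 0 its axis is 44 mm in front of the pivot (-x) and 4 mm above it; it swings up and over to +x on an arc of 44 mm radius. Take it across x from above.
- ram: Toothed steel bar, 10 x 16 mm, that goes up and down at x -12..0 mm, the foot at its lower end; origin at the height of the foot's underside. A round rib on its front snaps over a spring catch (plunger in a bracket on the front of the cheeks), which then holds it up. It should not bear more than 70 N (20 N at the crank's grip).
- foot_face (a point): Centre of the foot's underside (steel disc, 54 mm), at x -6 mm. Starts about 55 mm above the worktop, in the mould (rim at 70 mm). The catch is clamped at another height each time, not measured: past it at wheel_turn 0 to 0.7, solid stop 0.06 rad later (it no longer gives at 8 to 10 N). Let go short of the catch, the foot sinks back; past it, it settles 1 to 2 mm and stays (79 to 100 mm).
- tray_slide (a joint): How far the tray is out, m: 0 = in, below the foot; 0.110 = fully out at its stop. Moves along the press's -x, takes about 2 N. The steel tray, 86 mm wide, carries the white round mould (72 mm in diameter, rim 70 mm above the worktop) fixed on it; it is locked while the foot is down in the mould.
- tray_grip (a point): Grip point of the tray's handle, an upright wooden bar 12 mm thick (x), 50 mm wide (y), 21 to 54 mm above the worktop, at the tray's front end: x -129, y 0, z 40 mm of the press when the tray is in. Take it across its 12 mm from above.
- tumbler: Pale blue tumbler, 72 mm wide, 122 mm tall, loose near the front edge of the worktop by the sink; bystander. Origin under its centre.
- lime: Lime, about 50 mm, loose near the front edge; bystander.
- garlic_1: Garlic bulb, about 54 mm, loose near the front edge; bystander.
- garlic_2: Garlic bulb, about 51 mm, loose near the front edge; bystander.

How it is judged (in metres and radians):
On the way, in this order (a step that is already met when the one before it is completed fails the run):
1. the pawl is lifted out of the wheel and thrown back past upright (value of joint pawl_swing above 1.9 rad), for 0.2 s.
2. the foot is wound up clear of the mould's rim (z of foot_face in the frame of press above 0.076 m), for 0.3 s.
At the end, for the whole second after the job is handed in: the tray is out by at least 100 of its 110 mm; the foot stays up by itself at rest, its underside at least 76 mm above the worktop (6 mm over the mould's rim); the pawl lies thrown back (over 1.9 rad) (value of joint tray_slide above 0.1 m and z of foot_face in the frame of press above 0.076 m and value of joint pawl_swing above 1.9 rad and linear speed of ram below 0.01 m/s); the robot touches nothing.
It fails at once if the wheel is forced against the engaged pawl (over 40 N at the teeth, some 20 N at the crank's grip) (contact force between pawl and ratchet_wheel above 40 N).
It fails at once if the foot's bar is forced (over 70 N on it, some 20 N at the crank's grip), as when driven against its stop (contact force between ram and anything else above 70 N).
It fails at once if the tumbler, the lime or a garlic bulb is pushed away by more than 30 mm (distance of any of tumbler, lime, garlic_1, garlic_2 from where it was at the start of the episode above 0.03 m).
It also fails if it takes over 70 s, if anything falls off the work surface, if the arm or the gripper's body presses on something with over 40 N, if the wrist force passes 120 N, or if a joint passes its speed limit or range.

### The arm

A 6-joint arm with a two-finger parallel gripper is mounted at the origin on a cart in front of the work surface, level with it; the furniture and walls round the work are solid. World frame = base frame: x ahead of the robot, y to its left, z up, the work surface at z = 0. Lengths are in m, angles in degrees, forces in N, time in s.
With the tool pointing down it reaches from about 0.325 to 0.775 m from the base axis. Payload 5.5 kg.
Tool frame: the origin (TCP) lies midway between the tips of the shut fingers; the grasp point (between the pads) lies 19 mm behind it; x points along the fingers, z is the direction in which the jaws open and shut, and the axes are right-handed (so a half turn about x gives the same grasp; the last joint's range is limited). The gripper opens to 88 mm and grips with 3 to 60 N. Pads are 20 mm wide; open, the fingers measure 115 mm over their backs; the gripper's body (75 mm by 178 mm) begins 61 mm behind the grasp point.
Start: joints at [62.756, 5.22, 70.514, -0, 104.267, -3.249], TCP at [0.244, 0.548, 0.223] pointing down, gripper open.
Joint ranges: [-164.24, 164.24], [-49.07, 125.15], [9.68, 141.18], [-86.29, 266.29], [3.28, 154.24], [-151.56, 151.56]. Speed limits (degrees/s): [147.25, 147.25, 172.46, 180, 180, 180].

### API

Orientations are given as [roll, pitch, yaw] about the fixed x, y, z axes, in that order (R = Rz(yaw) Ry(pitch) Rx(roll)).
In Python, from workcell import status, snapshot, camera_model, hand_in gives the robot as it stands.
- The arm moves only by the tool send_rows, never from a script. Its argument "increments" is a list that holds one entry, the list of rows, each a list of 7 numbers: the closure, from 0 (fully open) to 1 (shut), then the shift along the tool's x, y, z each as a share of 50 cm, from -1 to 1, then the turn, a rotation vector about the tool's x, y, z each as a share of 120 degrees, from -1 to 1. A call has 1 to 8 rows; each row is the pose to reach, as a shift and turn from the pose commanded when the call began, along the tool's axes at that moment; what a row does not reach only later rows make up. A row lasts 1/10 s, in which the tool goes at most 50 mm and 8.59 degrees, less where a joint would pass 70% of its speed; a pose out of reach is approached as far as the arm can. A call with a number of a shift or a turn outside -1 to 1 is refused whole. A call with a gripper value outside its range is refused whole. The fingers move at their own pace and stop on an object; "grip_force" is the grip in N (left out, the last holds). Time passes only in rows, so rows that repeat a pose let the fingers close. It gives the time, the measured TCP pose, the force and the opening at its end, in the units of the state.
- status.get_state(): the state, without advancing time (a new reading comes with each control period).
- snapshot(name): name is "scene" or "top"; returns the picture (420x560x3 uint8, red, green, blue); there is no depth.
- camera_model(name): a dict with "vertical_fov" (degrees; the focal length in pixels is half the picture's height over the tangent of half this angle, whatever the lens; pixels are square), "cx", "cy" (the principal point, pixels), "position" and "attitude" of the camera in the world. Camera axes: x right, y up, looking along -z (the intrinsics and any distortion apply to the point x, -y, -z); pixel columns grow to the right and rows downward; lengths in m; the calibration is good to about 2 mm. A picture is of the moment at which its call begins. camera_model takes no time and is no camera call.
- hand_in(): hands the job in, once; it reports no verdict.
The state is a dict: "time_s": time; "joint_positions": joint angles; "joint_velocities": joint speeds; "tau": joint torques, N m; "ee_pos": TCP position; "orientation": TCP orientation; "wrist_force": force on the tool from outside, world axes, zero at the start; "moment": the same for the moment, N m; "finger_gap": opening from 0.0 (shut) to 1.0 (fully open).
Only numpy, scipy, OpenCV 4.12 (cv2) and the standard library are available. Lean on these libraries where they do the work, as an engineer would, in place of code of your own. Each camera call takes 0.05 s, during which the arm holds its last target.

## Working session

There is one attempt and no reset: what is moved stays moved. The work goes in short steps, Python scripts to look and compute and a tool call to move; the robot and the scene stay as the last step left them, time stands still between calls to the robot, and variables do not carry over. Pictures are saved under pics/ and viewed, and the job is handed in when it is done.

Besides the shell and the picture viewer there is one more tool, called by a JSON object that holds its "api" and its "payload", one argument or row to a line. send_rows: Moves the arm, as the interface text tells. Its arguments: {"type":"object","properties":{"increments":{"type":"array","items":{"type":"array","items":{"type":"array","items":{"type":"number"}}}},"grip_force":{"type":"number"}},"required":["increments"]}

```bash
ls; mkdir -p pics
python3 - <<'E'
from workcell import status, snapshot, camera_model
import cv2
print(status.get_state())
for n in("scene","top"):
    print(n,camera_model(n))
    cv2.imwrite(f"pics/{n}0.png",cv2.resize(snapshot(n)[:,:,::-1],None,fx=1.4,fy=1.4,interpolation=cv2.INTER_CUBIC))
E
```

```text
pics
{'time_s': 0.0, 'joint_positions': array([ 6.27554505e+01,  5.26232534e+00,  7.05804280e+01, -1.30726018e-03,
        1.04265732e+02, -3.24977879e+00]), 'joint_velocities': array([-0.0768805 ,  0.06879618,  0.02127278,  0.02452564, -0.05366978,
       -0.10719793]), 'tau': array([-2.12089282e-03, -4.46472108e+01, -4.06429768e+01,  6.95300382e-02,
        2.99391348e-02, -1.10195731e-04]), 'ee_pos': array([0.24387988, 0.54788582, 0.22152936]), 'orientation': array([ 177.41964522,   89.89150775, -116.57544643]), 'wrist_force': array([-0.35350656, -0.65049658,  0.24041525]), 'moment': array([-0.02847612, -0.03674921, -0.02308341]), 'finger_gap': 1.0003938445888998}
scene {'vertical_fov': 55.99653999559652, 'cx': 277.69898312180237, 'cy': 205.98441659765368, 'position': array([-0.117233  , -0.33817197,  0.64157976]), 'attitude': array([ 54.40782524,   0.88548026, -63.2889029 ])}
top {'vertical_fov': 46.93739388437241, 'cx': 276.22188120681784, 'cy': 202.30848195196867, 'position': array([ 0.40699931, -0.01987485,  1.43236764]), 'attitude': array([  5.54995647,   0.63768298, -89.3215367 ])}
```

View pics/scene0.png

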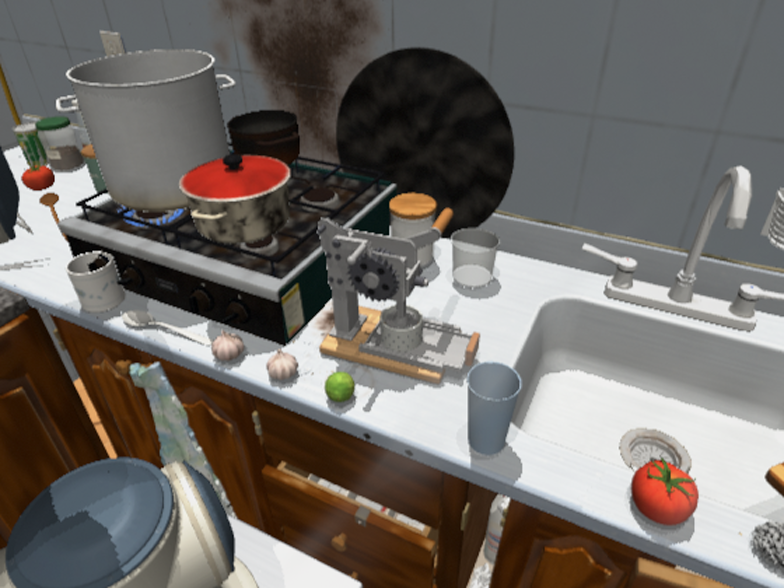

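View pics/top0.png

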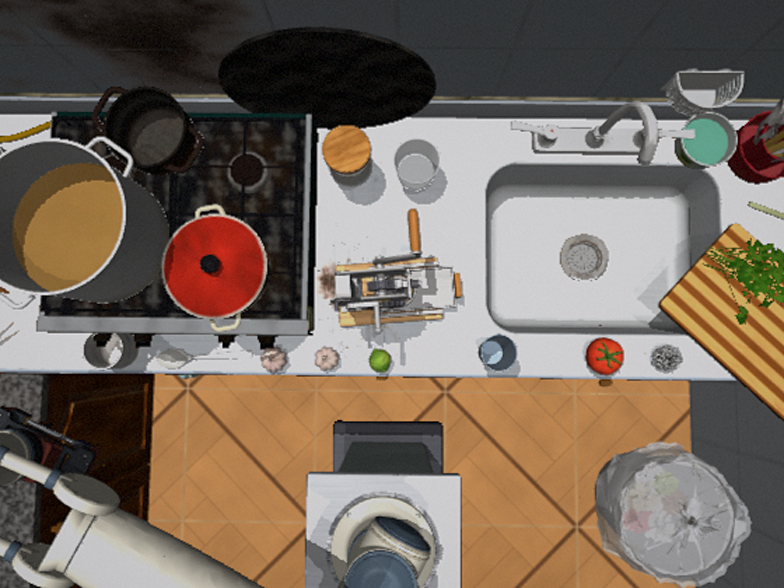

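```bash
cat > h.py <<'E'
import numpy as np, cv2
from scipy.spatial.transform import Rotation as R
from workcell import status, snapshot, camera_model
def rpy(a): return R.from_euler('xyz',a,degrees=True).as_matrix()
class Cam:
    def __init__(s,n):
        m=camera_model(n); s.f=210/np.tan(np.radians(m['vertical_fov'])/2); s.c=np.array([m['cx'],m['cy']]); s.p=np.array(m['position']); s.R=rpy(m['attitude']); s.m=m
    def proj(s,P):
        q=(np.atleast_2d(P)-s.p)@s.R
        return np.c_[s.c[0]+s.f*q[:,0]/-q[:,2], s.c[1]+s.f*q[:,1]/q[:,2]]
    def onz(s,uv,z):
        uv=np.atleast_2d(uv); d=np.c_[(uv[:,0]-s.c[0])/s.f,-(uv[:,1]-s.c[1])/s.f,-np.ones(len(uv))]@s.R.T
        return s.p+d*((z-s.p[2])/d[:,2])[:,None]
def crop(img,x0,y0,x1,y1,k,name):
    c=cv2.resize(np.ascontiguousarray(img[y0:y1,x0:x1,::-1]),None,fx=k,fy=k,interpolation=cv2.INTER_CUBIC)
    for x in range((x0+9)//10*10,x1,10):
        cv2.line(c,((x-x0)*k,0),((x-x0)*k,6 if x%50 else 14),(0,0,255),1)
        if x%20==0: cv2.putText(c,str(x),((x-x0)*k,24),0,.4,(0,0,255),1)
    for y in range((y0+9)//10*10,y1,10):
        cv2.line(c,(0,(y-y0)*k),(6,(y-y0)*k),(0,0,255),1)
        if y%20==0: cv2.putText(c,str(y),(8,(y-y0)*k+4),0,.4,(0,0,255),1)
    cv2.imwrite(f"pics/{name}.png",c)
E
python3 - <<'E'
from h import *
print({k:v for k,v in camera_model("top").items()})
crop(snapshot("top"),225,140,345,240,6,"top1")
crop(snapshot("scene"),220,145,350,275,4,"scene1")
print(Cam("scene").proj([[0.244,.548,.223]]),Cam("top").proj([[0.244,.548,.223],[0,0,0]]))
E
```

```text
{'vertical_fov': 46.93739388437241, 'cx': 276.22188120681784, 'cy': 202.30848195196867, 'position': array([ 0.40699931, -0.01987485,  1.43236764]), 'attitude': array([  5.54995647,   0.63768298, -89.3215367 ])}
[[-16.65455546 172.23764458]] [[ 51.03191273 312.86489917]
 [273.16945472 391.8685583 ]]
```

View pics/top1.png

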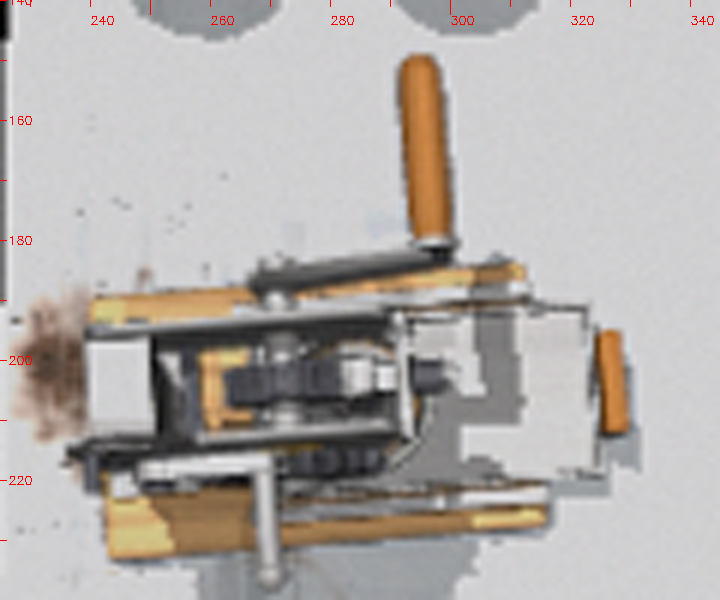

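View pics/scene1.png

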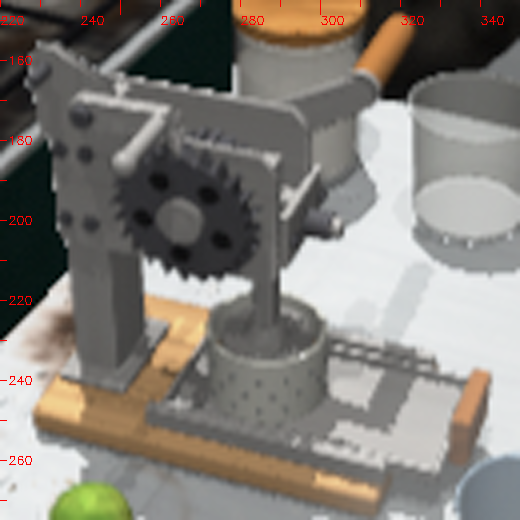

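```bash
cat > fit.py <<'E'
from h import *
from scipy.optimize import least_squares
T=Cam("top");S=Cam("scene")
obs=[(T,(-108,65,20),(316.2,227.2)),(T,(108,65,20),(243.3,233)),(T,(108,-65,20),(240,190)),(T,(-108,-65,20),(312.5,184.2)),
(T,(37,89,222),(269.7,236)),(T,(-123,-25,54),(324.5,195)),(T,(-135,-25,54),(328,195)),(T,(-135,25,54),(329.8,212)),(T,(-123,25,54),(326,212.5)),
(S,(37,89,222),(250.7,185.5)),(S,(-108,65,20),(315,265.7)),(S,(108,65,20),(229.5,246)),(S,(-123,25,54),(338,238)),(S,(-135,25,54),(342.5,239))]
def P(v,p): return np.array([v[0],v[1],0])+R.from_euler('z',v[2]).as_matrix()@(np.array(p)/1000)
def res(v): return np.concatenate([c.proj(P(v,p))[0]+0-np.array(o) for c,p,o in obs])
s=least_squares(res,[.55,0,np.pi/2],loss='soft_l1')
print(s.x[:2],np.degrees(s.x[2])); print(res(s.x).reshape(-1,2).round(1))
E
python3 fit.py
```

```text
[ 0.52930078 -0.01663227] 95.00757895259171
[[ 3.4 -0.5]
 [ 2.5 -0.7]
 [ 2.7 -1.8]
 [ 3.4 -1.6]
 [-0.9  0.9]
 [-1.4 -0.6]
 [-0.7 -0.9]
 [-1.  -0.6]
 [-1.4 -0.7]
 [-2.2  1.1]
 [ 3.4  5.3]
 [ 1.1  1.7]
 [-7.1 11.5]
 [-6.3 11.8]]
```

```bash
sed -i 's/(S,(-123,25,54)/(S,(-123,-25,54)/; s/(S,(-135,25,54)/(S,(-135,-25,54)/' fit.py; python3 fit.py
```

```text
[ 0.52901873 -0.01722018] 94.1059210452998
[[ 3.3  0.2]
 [ 2.3 -1.1]
 [ 3.2 -2.3]
 [ 4.  -0.9]
 [-1.2  0.8]
 [-1.   0.2]
 [-0.3 -0.1]
 [-0.9  0.3]
 [-1.3  0. ]
 [-2.6  0.9]
 [ 2.9  5.8]
 [ 1.2  1.3]
 [-1.1 -1.4]
 [-0.5 -1.2]]
```

```bash
cat > fit2.py <<'E'
from fit import *
b=[0,1,2,3,10,11]
obs.append((S,(26,42,165),(267,198.5)))
def res2(v):
    o=[]
    for i,(c,p,uv) in enumerate(obs):
        p=np.array(p,float)
        if i in b: p[0]+=v[3]*1000
        o.append(c.proj(P(v,p))[0]-uv)
    return np.concatenate(o)
s2=least_squares(res2,[.55,0,np.pi/2,0],loss='soft_l1')
print(s2.x[:2],np.degrees(s2.x[2]),s2.x[3]); print(res2(s2.x).reshape(-1,2).round(1))
E
python3 fit2.py
cat > ov.py <<'E'
from h import *
import sys
def P(v,p): return np.array([v[0],v[1],0])+(R.from_euler('z',v[2]).as_matrix()@(np.atleast_2d(p).T/1000)).T
def lines(q=-1.0,pw=0.05,dx=0,tray=0):
    L=[]
    def box(x0,x1,y0,y1,z0,z1):
        for z in(z0,z1): L.append([(x0,y0,z),(x1,y0,z),(x1,y1,z),(x0,y1,z),(x0,y0,z)])
        for x in(x0,x1):
            for y in(y0,y1): L.append([(x,y,z0),(x,y,z1)])
    box(-108+dx,108+dx,-65,65,0,20)
    t=tray
    box(-135-t,-123-t,-25,25,21,54)
    box(-22,110,-28,28,122,202)
    a=np.linspace(0,2*np.pi,40)
    L.append([(26+42.5*np.sin(t),42,165+42.5*np.cos(t)) for t in a])
    L.append([(-6-t+36*np.sin(u),36*np.cos(u),70) for u in a])
    gx,gz=26+80*np.sin(q),165+80*np.cos(q)
    for d in(-10,10): L.append([(gx+d,-52,gz),(gx+d,-133,gz)])
    L.append([(26,-45,165),(gx,-45,gz)])
    b=np.arctan2(4,-44)-pw
    px,pz=81+44.2*np.cos(b),217+44.2*np.sin(b)
    L.append([(px,41,pz),(px,91,pz)]); L.append([(px,41,pz),(81,41,217)])
    return L
def overlay(cam,img,v,box,k,name,**kw):
    C=Cam(cam); x0,y0,x1,y1=box
    c=cv2.resize(np.ascontiguousarray(img[y0:y1,x0:x1,::-1]),None,fx=k,fy=k,interpolation=cv2.INTER_CUBIC)
    for l in lines(**kw):
        uv=(C.proj(P(v,l))+.5-[x0,y0])*k
        cv2.polylines(c,[np.int32(uv*16)],False,(0,255,255),1,cv2.LINE_AA,4)
    cv2.imwrite(f"pics/{name}.png",c)
E
cat >> fit2.py <<'E'
if __name__=="__main__":
    from ov import overlay
    overlay("top",snapshot("top"),s2.x,(225,140,345,240),6,"ovt",dx=s2.x[3]*1000)
    overlay("scene",snapshot("scene"),s2.x,(220,145,350,275),4,"ovs",dx=s2.x[3]*1000)
E
python3 fit2.py
```

```text
[ 0.52901873 -0.01722018] 94.1059210452998
[[ 3.3  0.2]
 [ 2.3 -1.1]
 [ 3.2 -2.3]
 [ 4.  -0.9]
 [-1.2  0.8]
 [-1.   0.2]
 [-0.3 -0.1]
 [-0.9  0.3]
 [-1.3  0. ]
 [-2.6  0.9]
 [ 2.9  5.8]
 [ 1.2  1.3]
 [-1.1 -1.4]
 [-0.5 -1.2]]
[ 0.52954593 -0.02034162] 94.34163922831846 0.011584904370649872
[[ 0.5  0.1]
 [-0.5 -0.9]
 [ 0.3 -2. ]
 [ 1.  -1. ]
 [ 0.2  0.7]
 [ 0.  -0.2]
 [ 0.7 -0.4]
 [ 0.2 -0.1]
 [-0.2 -0.3]
 [-0.9  1.2]
 [-0.5  4.6]
 [-1.9  0.5]
 [ 0.3 -1.3]
 [ 0.9 -1.1]
 [-1.5  0.6]]
[ 0.52901873 -0.01722018] 94.1059210452998
[[ 3.3  0.2]
 [ 2.3 -1.1]
 [ 3.2 -2.3]
 [ 4.  -0.9]
 [-1.2  0.8]
 [-1.   0.2]
 [-0.3 -0.1]
 [-0.9  0.3]
 [-1.3  0. ]
 [-2.6  0.9]
 [ 2.9  5.8]
 [ 1.2  1.3]
 [-1.1 -1.4]
 [-0.5 -1.2]]
[ 0.52954593 -0.02034162] 94.34163922831846 0.011584904370649872
[[ 0.5  0.1]
 [-0.5 -0.9]
 [ 0.3 -2. ]
 [ 1.  -1. ]
 [ 0.2  0.7]
 [ 0.  -0.2]
 [ 0.7 -0.4]
 [ 0.2 -0.1]
 [-0.2 -0.3]
 [-0.9  1.2]
 [-0.5  4.6]
 [-1.9  0.5]
 [ 0.3 -1.3]
 [ 0.9 -1.1]
 [-1.5  0.6]]
```

View pics/ovt.png

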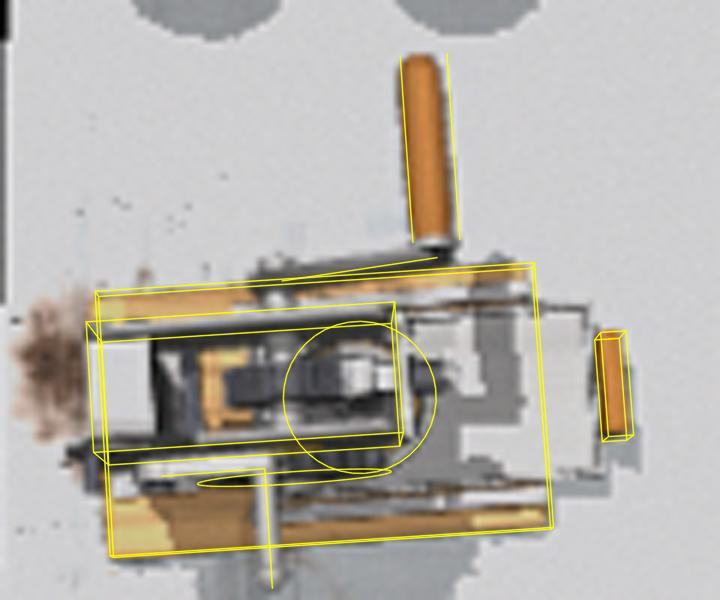

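View pics/ovs.png

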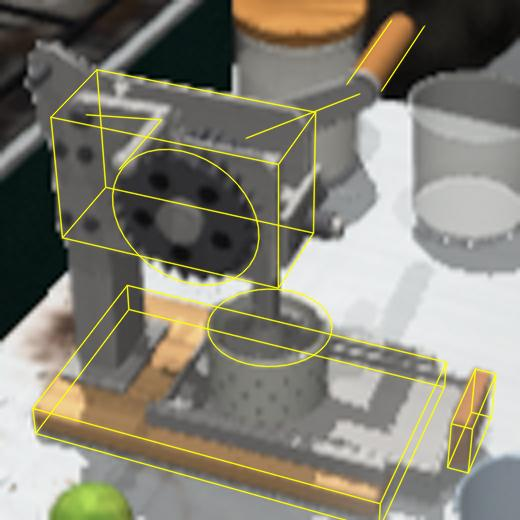

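```bash
cat >> fit2.py <<'E'
    print("tumbler rim/lime", T.onz([(355,251-0)],.122), T.onz([(380/1.4,360/1.4)],.025))
    st=status.get_state(); print(rpy(st['orientation']).round(3))
    v=s2.x
    for p in [(37,62,221),(81,62,261),(26-80*np.sin(1),-95,208),(-129,0,40)]: print(p,P(v,p).round(4))
E
python3 fit2.py | tail -9
```

```text
[-1.5  0.6]]
tumbler rim/lime [[ 0.40480603 -0.21732066  0.122     ]] [[0.38409951 0.00938333 0.025     ]]
[[-0.    -0.914  0.407]
 [-0.     0.407  0.914]
 [-1.     0.    -0.   ]]
(37, 62, 221) [0.4649 0.0119 0.221 ]
(81, 62, 261) [0.4616 0.0557 0.261 ]
(np.float64(-41.317678784631724), -95, 208) [ 0.6274 -0.0543  0.208 ]
(-129, 0, 40) [ 0.5393 -0.149   0.04  ]
```

```bash
cat > mv.py <<'E'
from h import *
V=np.array([0.5295,-0.0203,np.radians(94.34)])
def PW(p,v=V): return np.array([v[0],v[1],0])+R.from_euler('z',v[2]).as_matrix()@(np.array(p,float)/1000)
def PI(w,v=V): return R.from_euler('z',v[2]).as_matrix().T@(np.array(w)-[v[0],v[1],0])*1000
def Rd(az): # tool down, jaw z at azimuth
    a=np.radians(az); x=np.array([0,0,-1.]); z=np.array([np.cos(a),np.sin(a),0]); return np.c_[x,np.cross(z,x),z]
def inc(targets,p0=None,R0=None):
    "targets: list of (TCP pos world, R)"
    st=status.get_state()
    if p0 is None: p0=st['ee_pos']
    if R0 is None: R0=rpy(st['orientation'])
    for p,Rt in targets:
        d=R0.T@(np.array(p)-p0)/.5; r=np.degrees(R.from_matrix(R0.T@Rt).as_rotvec())/120
        print(np.r_[d,r].round(4).tolist())
def show():
    st=status.get_state(); Rm=R.from_euler('z',V[2]).as_matrix()
    print('t',round(st['time_s'],2),'tcp press',PI(st['ee_pos']).round(1),'rpy',st['orientation'].round(1),'F press',(Rm.T@st['wrist_force']).round(1),'gap mm',round(st['finger_gap']*88,1),'j',st['joint_positions'].round(0))
E
python3 - <<'E'
from mv import *
show()
inc([((.30,.40,.38),Rd(66)),(( .465,.012,.38),Rd(94.34)),(PW((37,62,275)),Rd(94.34))])
E
```

```text
t 0.4 tcp press [588.4 241.7 222.5] rpy [ 175.1   90.  -118.9] F press [ 0.5 -0.3 -0. ] gap mm 87.9 j [ 63.   5.  71.   0. 104.  -3.]
[-0.3149, -0.2228, -0.2252, 0.0, -0.0001, -0.0]
[-0.3148, -0.8399, -0.7999, -0.2361, -0.0001, -0.0]
[-0.1048, -0.8397, -0.8001, -0.2361, -0.0001, -0.0]
```

{"api": "send_rows", "payload": {
  "increments": [
    [[0,-0.1,0,0,0,0,0],[0,-0.2,-0.03,-0.03,0,0,0],[0,-0.29,-0.1,-0.1,0,0,0],[0,-0.315,-0.17,-0.17,-0.05,0,0],[0,-0.315,-0.24,-0.23,-0.1,0,0],[0,-0.315,-0.31,-0.3,-0.15,0,0],[0,-0.315,-0.38,-0.36,-0.2,0,0],[0,-0.315,-0.45,-0.43,-0.236,0,0]]
  ]
}}

```text
time_s: 1.2
ee_pos: [0.3588, 0.2676, 0.3804]
orientation: [-68.7, 89.9, 25.9]
wrist_force: [0.9, 0.2, -0.4]
finger_gap: 0.999
```

Run:
```python
from mv import *
show()
inc([(( .465,.012,.36),Rd(94.34)),(PW((37,62,275)),Rd(94.34))])
```

```text
t 1.2 tcp press [300.  148.4 380.4] rpy [-68.7  89.9  25.9] F press [ 0.1 -0.9 -0.4] gap mm 87.9 j [ 32. -13.  71.  -0. 121. -62.]
[0.0407, -0.1708, -0.5265, 0.002, 0.0002, 0.0004]
[0.2107, -0.1704, -0.5268, 0.002, 0.0002, 0.0004]
```

{"api": "send_rows", "payload": {
  "increments": [
    [[0,0.0,-0.03,-0.09,0,0,0],[0,0.0,-0.06,-0.18,0,0,0],[0,0.0,-0.09,-0.27,0,0,0],[0,0.03,-0.12,-0.36,0,0,0],[0,0.06,-0.15,-0.45,0,0,0],[0,0.1,-0.17,-0.51,0.002,0,0],[0,0.16,-0.171,-0.527,0.002,0,0],[0,0.2,-0.171,-0.527,0.002,0,0]]
  ]
}}

```text
time_s: 2.0
ee_pos: [0.4636, 0.0113, 0.2779]
orientation: [91.5, 89.9, -174.6]
wrist_force: [0.0, -0.4, 0.0]
finger_gap: 1.0
```

Run:
```python
from mv import *
show()
crop(snapshot("top"),205,130,345,250,5,"top2")
crop(snapshot("scene"),190,105,350,275,4,"scene2")
show()
inc([(PW((37,62,221-19)),Rd(94.34))])
```

```text
t 2.0 tcp press [ 36.5  63.3 277.9] rpy [  91.5   89.9 -174.6] F press [-0.4  0.   0. ] gap mm 88.0 j [ -3. -14.  84.  -0. 111. -97.]
t 2.1 tcp press [ 37.9  64.1 276.9] rpy [ 83.   89.7 177. ] F press [0.2 0.5 0.1] gap mm 88.2 j [ -3. -14.  84.   0. 111. -97.]
[0.1497, -0.005, -0.0018, -0.0027, 0.0003, -0.0026]
```

View pics/top2.png

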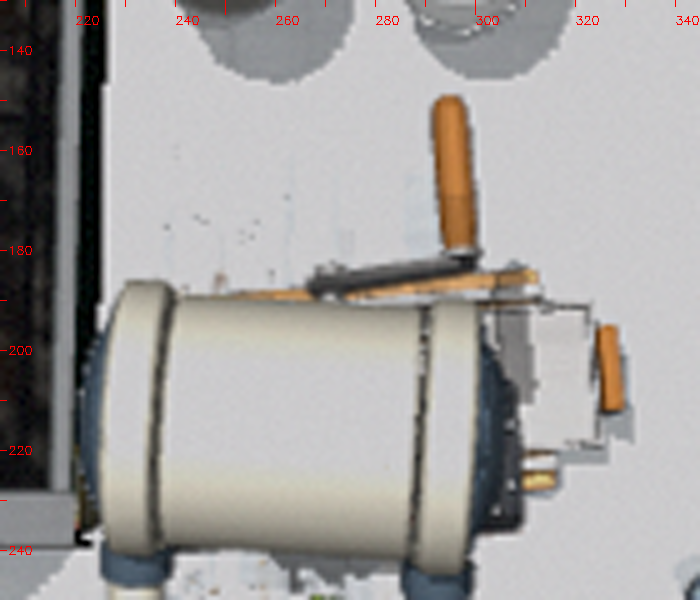

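View pics/scene2.png

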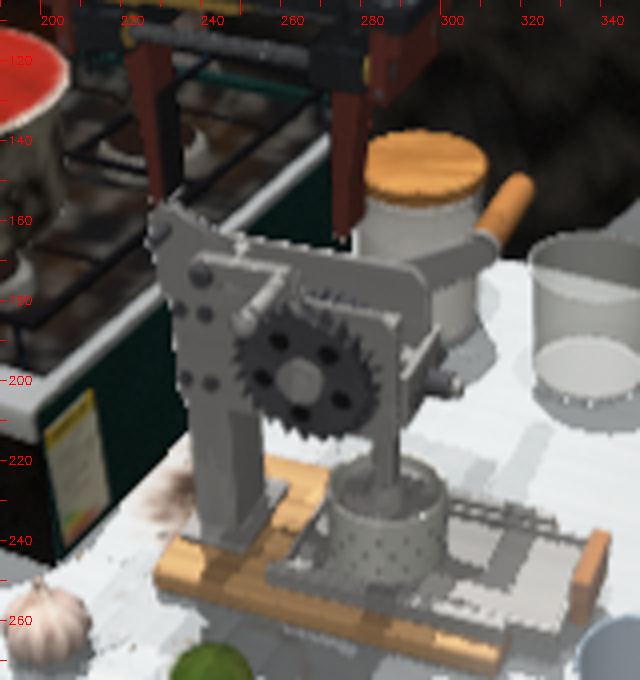

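Run:
```python
from mv import *
S=Cam("scene"); 
for p in [(37.5,63.5,277),(37.5+44,63.5,277),(37.5-44,63.5,277),(37,62,221),(37,91,221)]: print(p,S.proj(PW(p)).round(1))
```

```text
(37.5, 63.5, 277) [[253.6 156. ]]
(81.5, 63.5, 277) [[233.4 152.2]]
(-6.5, 63.5, 277) [[274.7 160. ]]
(37, 62, 221) [[255.6 180.4]]
(37, 91, 221) [[249.3 187.7]]
```

{"api": "send_rows", "payload": {
  "increments": [
    [[0,0.06,-0.004,-0.002,-0.002,0,0],[0,0.12,-0.004,-0.002,-0.002,0,0],[0,0.148,-0.004,-0.002,-0.002,0,0],[0.5,0.148,-0.004,-0.002,-0.002,0,0],[0.8,0.148,-0.004,-0.002,-0.002,0,0],[1,0.148,-0.004,-0.002,-0.002,0,0],[1,0.148,-0.004,-0.002,-0.002,0,0],[1,0.148,-0.004,-0.002,-0.002,0,0]]
  ],
  "grip_force": 20
}}

```text
time_s: 2.9
ee_pos: [0.4661, 0.0123, 0.2072]
orientation: [-97.3, 89.9, -3.0]
wrist_force: [0.3, 0.3, -0.1]
finger_gap: 0.585
```

Run:
```python
from mv import *
show()
```

```text
t 2.9 tcp press [ 37.3  60.8 207.2] rpy [-97.3  89.9  -3. ] F press [ 0.2 -0.4 -0.1] gap mm 51.5 j [ -3. -16.  92.  -0. 104. -97.]
```

{"api": "send_rows", "payload": {
  "increments": [
    [[1,0.008,0,0,0,0,0],[1,0.008,0,0,0,0,0],[1,0.008,0,0,0,0,0],[1,0.008,0,0,0,0,0],[1,0.008,0,0,0,0,0],[1,0.008,0,0,0,0,0],[1,0.008,0,0,0,0,0]]
  ]
}}

```text
time_s: 3.6
ee_pos: [0.4657, 0.0124, 0.2022]
orientation: [-4.2, 90.0, 90.1]
wrist_force: [0.6, 0.1, 0.2]
finger_gap: 0.106
```

Run:
```python
from mv import *
show()
crop(snapshot("scene"),190,105,350,275,4,"scene3")
```

```text
t 3.6 tcp press [ 37.4  61.2 202.2] rpy [-4.2 90.  90.1] F press [ 0.1 -0.6  0.2] gap mm 9.3 j [ -3. -16.  92.   0. 103. -97.]
```

View pics/scene3.png

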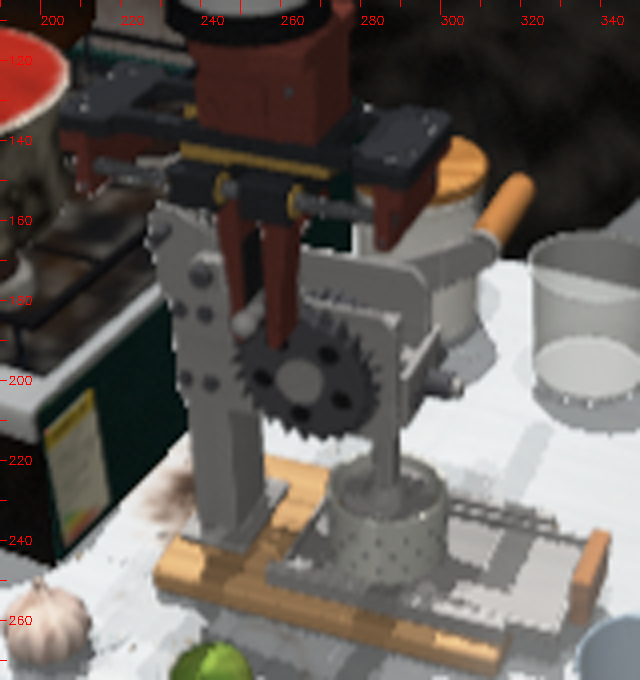

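Run:
```python
from mv import *
st=status.get_state(); c=PI(st['ee_pos'])
r=lambda s:44.18*np.array([-np.cos(.0907+s),np.sin(.0907+s)])
for s in [.15,.3,.5,.7,.9,1.1,1.3,1.5,1.7,1.9,2.05,2.15]:
    d=r(s)-r(.05); print(s,np.array([-d[1],0,d[0]]).round(1)/500)
```

```text
0.15 [-0.0086  0.      0.0016]
0.3 [-0.0212  0.      0.0058]
0.5 [-0.0368  0.      0.014 ]
0.7 [-0.0504  0.      0.0254]
0.9 [-0.0616  0.      0.039 ]
1.1 [-0.0696  0.      0.0548]
1.3 [-0.0746  0.      0.0716]
1.5 [-0.076   0.      0.0892]
1.7 [-0.0738  0.      0.1068]
1.9 [-0.0682  0.      0.1236]
2.05 [-0.062   0.      0.1352]
2.15 [-0.0568  0.      0.1424]
```

{"api": "send_rows", "payload": {
  "increments": [
    [[1,0,0,0,0,0,0],[1,-0.0086,0,0.0016,0,0,0],[1,-0.0212,0,0.0058,0,0,0],[1,-0.0368,0,0.014,0,0,0]]
  ],
  "grip_force": 30
}}

```text
time_s: 4.05
ee_pos: [0.4651, 0.0179, 0.2208]
orientation: [164.7, 89.8, -101.1]
wrist_force: [0.8, -5.4, -1.8]
finger_gap: 0.106
```

Run:
```python
from mv import *
show()
crop(snapshot("scene"),190,105,350,275,4,"scene4")
show()
```

```text
t 4.05 tcp press [ 43.   61.3 220.8] rpy [ 164.7   89.8 -101.1] F press [-5.5 -0.4 -1.8] gap mm 9.3 j [ -2. -16.  90.  -0. 105. -96.]
t 4.1 tcp press [ 43.8  61.2 222.6] rpy [-154.8   89.9  -60.5] F press [-3.3  3.1 -1.4] gap mm 9.4 j [ -2. -16.  90.  -0. 105. -96.]
```

View pics/scene4.png

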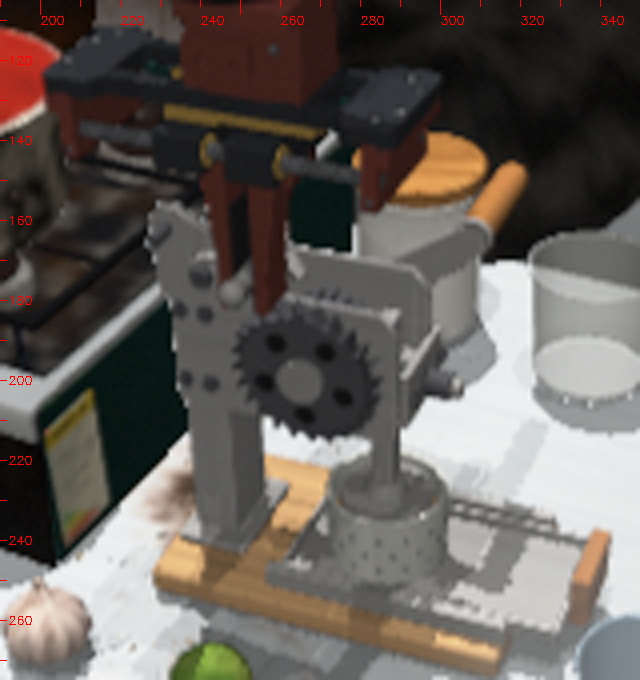

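{"api": "send_rows", "payload": {
  "increments": [
    [[1,-0.0136,0,0.0114,0,0,0],[1,-0.0248,0,0.025,0,0,0],[1,-0.0328,0,0.041,0,0,0],[1,-0.0378,0,0.0576,0,0,0],[1,-0.039,0,0.075,0,0,0],[1,-0.037,0,0.093,0,0,0],[1,-0.0314,0,0.11,0,0,0],[1,-0.025,0,0.121,0,0,0]]
  ]
}}

```text
time_s: 4.9
ee_pos: [0.4604, 0.0799, 0.2341]
orientation: [-109.0, 90.0, -14.7]
wrist_force: [-3.2, -3.6, 0.8]
finger_gap: 0.108
```

Run:
```python
from mv import *
show()
crop(snapshot("scene"),190,105,350,275,4,"scene5")
show()
```

```text
t 4.9 tcp press [105.2  61.4 234.1] rpy [-109.    90.   -14.7] F press [-3.4  3.4  0.8] gap mm 9.5 j [  6. -15.  89.  -0. 107. -89.]
t 4.95 tcp press [106.   61.5 233.2] rpy [  9.   90.  103.4] F press [0.3 1.5 4.4] gap mm 9.2 j [  6. -15.  89.   0. 106. -89.]
```

View pics/scene5.png

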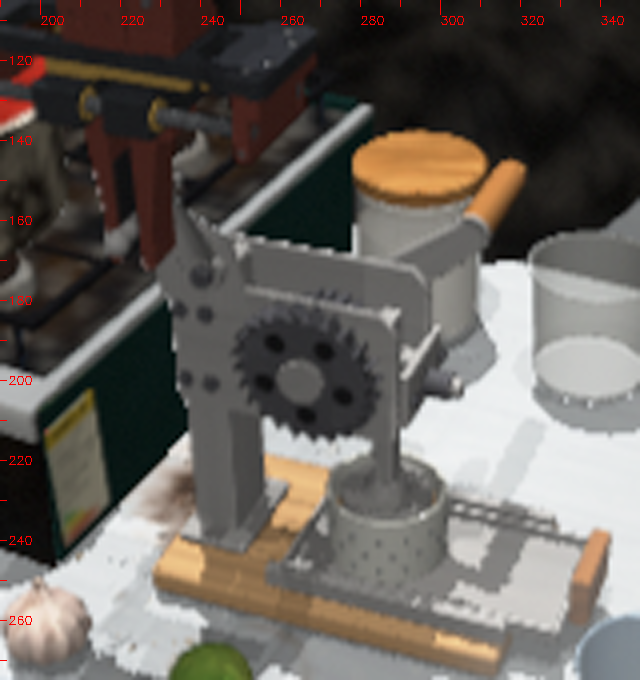

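{"api": "send_rows", "payload": {
  "increments": [
    [[0.7,0,0,0,0,0,0],[0.5,0,0,0,0,0,0],[0.4,0,0,0,0,0,0],[0.4,0,0,0,0,0,0],[0.4,-0.06,0,0,0,0,0],[0.4,-0.15,0,0,0,0,0],[0.4,-0.24,0,0,0,0,0],[0.4,-0.24,0,0,0,0,0]]
  ]
}}

```text
time_s: 5.75
ee_pos: [0.4614, 0.0795, 0.3602]
orientation: [-88.3, 89.4, 6.1]
wrist_force: [0.5, 0.4, -0.3]
finger_gap: 0.602
```

Run:
```python
from mv import *
from ov import overlay
show()
i=snapshot("scene")
crop(i,190,105,350,275,4,"scene6")
overlay("scene",i,V,(190,105,350,275),4,"scene6o",q=-.85,pw=2.25,dx=11.6)
```

```text
t 5.75 tcp press [104.7  60.4 360.2] rpy [-88.3  89.4   6.1] F press [ 0.3 -0.6 -0.3] gap mm 53.0 j [  6. -11.  72.   0. 118. -89.]
```

View pics/scene6.png

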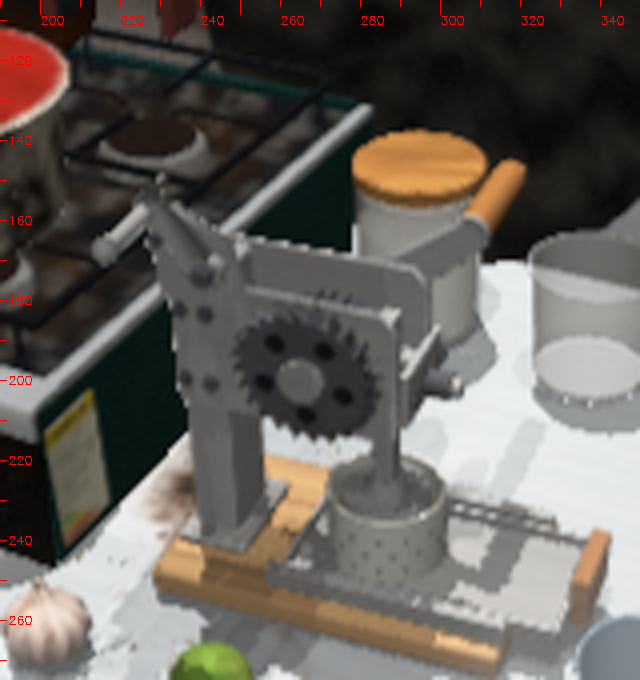

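View pics/scene6o.png

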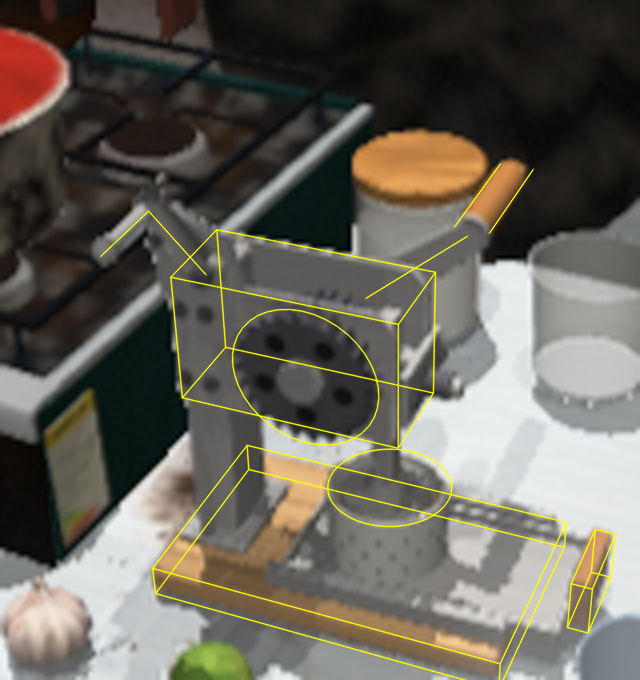

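Run:
```python
from mv import *
show()
A=Rd(94.34)
inc([(PW((36,-17,345)),A),(PW((-32,-95,290)),A),(PW((-32,-95,201)),A)])
T=Cam("top");print(T.onz([(248,107),(297,118)],.13))
```

```text
t 5.8 tcp press [104.7  60.4 356.8] rpy [-87.6  89.6   6.7] F press [-1.2  0.8  0.2] gap mm 52.5 j [  6. -11.  72.   0. 118. -89.]
[0.0247, -0.1547, -0.1373, -0.0002, 0.0001, 0.0032]
[0.1357, -0.31, -0.2733, -0.0002, 0.0001, 0.0032]
[0.3137, -0.3088, -0.2734, -0.0002, 0.0001, 0.0032]
[[ 0.79681649  0.07714243  0.13      ]
 [ 0.76697358 -0.05827713  0.13      ]]
```

{"api": "send_rows", "payload": {
  "increments": [
    [[0.4,0.01,-0.07,-0.06,0,0,0],[0.4,0.02,-0.14,-0.12,0,0,0],[0.4,0.03,-0.2,-0.18,0,0,0],[0.4,0.06,-0.26,-0.23,0,0,0.003],[0.4,0.12,-0.306,-0.27,0,0,0.003],[0.4,0.16,-0.31,-0.274,0,0,0.003],[0.4,0.18,-0.31,-0.274,0,0,0.003],[0.4,0.18,-0.31,-0.274,0,0,0.003]]
  ]
}}

```text
time_s: 6.6
ee_pos: [0.6246, -0.0452, 0.2601]
orientation: [84.0, 89.4, 178.3]
wrist_force: [0.5, 0.7, 0.2]
finger_gap: 0.598
```

Run:
```python
from mv import *
show()
crop(snapshot("scene"),230,80,350,230,4,"scene7")
crop(snapshot("top"),205,130,345,250,5,"top7")
show()
inc([(PW((-32,-95,201)),Rd(94.34))])
```

```text
t 6.6 tcp press [-32.  -92.9 260.1] rpy [ 84.   89.4 178.3] F press [ 0.6 -0.5  0.2] gap mm 52.6 j [  -7.   11.   61.   -0.  109. -102.]
t 6.7 tcp press [-31.7 -93.5 264.1] rpy [  91.2   89.7 -174.5] F press [ 0.8 -1.   0.6] gap mm 52.9 j [  -7.   11.   61.   -0.  109. -102.]
[0.1262, -0.0036, -0.0005, 0.0001, -0.0001, -0.0025]
```

View pics/scene7.png

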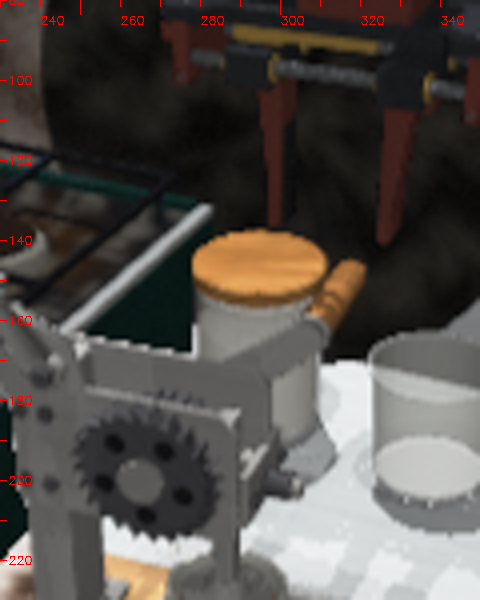

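View pics/top7.png

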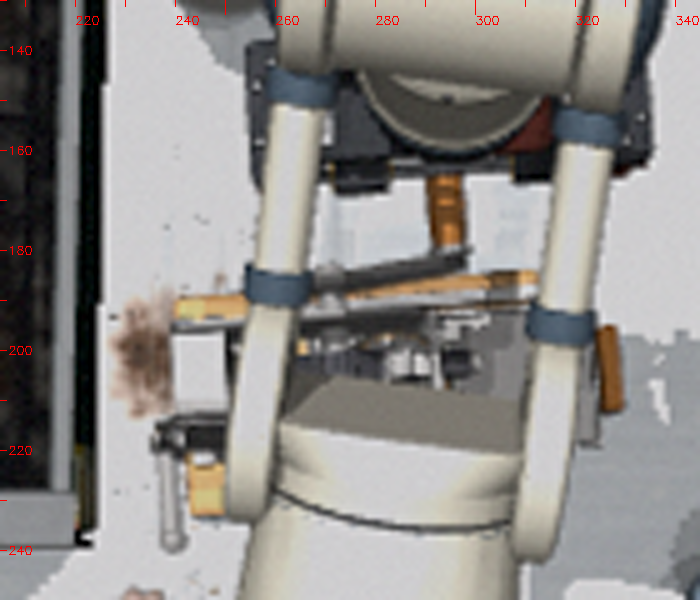

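{"api": "send_rows", "payload": {
  "increments": [
    [[0.4,0.06,-0.003,0,0,0,0],[0.4,0.11,-0.003,0,0,0,-0.002],[0.4,0.124,-0.003,0,0,0,-0.002],[0.7,0.124,-0.003,0,0,0,-0.002],[0.9,0.124,-0.003,0,0,0,-0.002],[0.9,0.124,-0.003,0,0,0,-0.002],[0.9,0.124,-0.003,0,0,0,-0.002],[0.9,0.124,-0.003,0,0,0,-0.002]]
  ],
  "grip_force": 8
}}

```text
time_s: 7.5
ee_pos: [0.6272, -0.0464, 0.2026]
orientation: [-173.7, 89.9, -79.4]
wrist_force: [1.4, -2.6, 2.4]
finger_gap: 0.217
```

Run:
```python
from mv import *
show()
crop(snapshot("scene"),230,80,350,230,4,"scene8")
show()
```

```text
t 7.5 tcp press [-33.4 -95.4 202.6] rpy [-173.7   89.9  -79.4] F press [-2.7 -1.2  2.4] gap mm 19.1 j [  -7.   10.   68.   -0.  103. -102.]
t 7.55 tcp press [-33.4 -95.4 202.5] rpy [-170.9   89.9  -76.7] F press [-4.4 -0.3  2.9] gap mm 19.3 j [  -7.   10.   68.   -0.  103. -102.]
```

View pics/scene8.png

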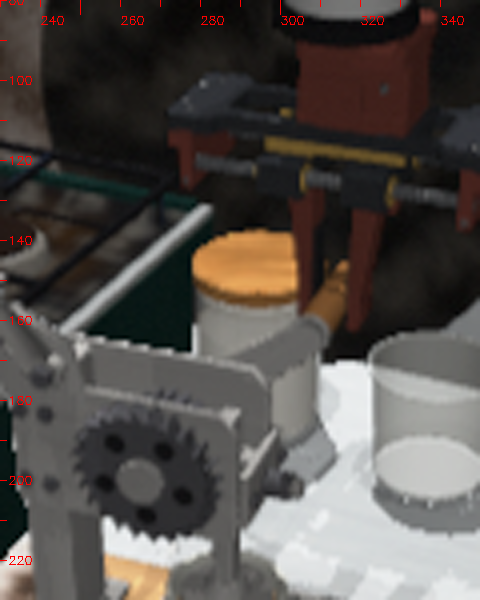

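```bash
cat > arc.py <<'E'
from mv import *
def arc(q0,qs):
    r=lambda q:80*np.array([np.sin(q),np.cos(q)])
    for q in qs:
        d=r(q)-r(q0); print(round(q,3),'[x %.4f, z %.4f]'%(-d[1]/500,d[0]/500))
def feel(q=None):
    st=status.get_state(); Rm=R.from_euler('z',V[2]).as_matrix(); c=PI(st['ee_pos']); F=Rm.T@st['wrist_force']
    a=np.arctan2(c[0]-26,c[2]+17-165); t=np.array([np.cos(a),0,-np.sin(a)]); n=np.array([np.sin(a),0,np.cos(a)])
    print('t',round(st['time_s'],2),'press',c.round(1),'q',a.round(3),'r',np.hypot(c[0]-26,c[2]+17-165).round(1),'Ft',(F@t).round(1),'Fn',(F@n).round(1),'gap',round(st['finger_gap']*88,1))
E
python3 - <<'E'
from arc import *
feel(); arc(-.837,np.arange(-.80,-.51,.04)); arc(-.52,np.arange(-.48,-.19,.04))
E
```

```text
t 7.55 press [-33.4 -95.4 202.5] q -0.829 r 80.6 Ft -0.8 Fn 5.2 gap 19.3
-0.8 [x -0.0043, z 0.0040]
-0.76 [x -0.0088, z 0.0086]
-0.72 [x -0.0131, z 0.0133]
-0.68 [x -0.0173, z 0.0182]
-0.64 [x -0.0212, z 0.0233]
-0.6 [x -0.0249, z 0.0285]
-0.56 [x -0.0284, z 0.0338]
-0.52 [x -0.0317, z 0.0393]
-0.48 [x -0.0031, z 0.0056]
-0.44 [x -0.0059, z 0.0114]
-0.4 [x -0.0085, z 0.0172]
-0.36 [x -0.0109, z 0.0231]
-0.32 [x -0.0130, z 0.0292]
-0.28 [x -0.0149, z 0.0353]
-0.24 [x -0.0166, z 0.0415]
-0.2 [x -0.0180, z 0.0477]
```

{"api": "send_rows", "payload": {
  "increments": [
    [[0.9,-0.0043,0,0.004,0,0,0],[0.9,-0.0088,0,0.0086,0,0,0],[0.9,-0.0131,0,0.0133,0,0,0],[0.9,-0.0173,0,0.0182,0,0,0],[0.9,-0.0212,0,0.0233,0,0,0],[0.9,-0.0249,0,0.0285,0,0,0],[0.9,-0.0284,0,0.0338,0,0,0],[0.9,-0.0317,0,0.0393,0,0,0]]
  ]
}}

```text
time_s: 8.35
ee_pos: [0.6259, -0.0286, 0.2198]
orientation: [-157.2, 89.7, -63.1]
wrist_force: [-0.0, -9.6, 7.6]
finger_gap: 0.22
```

```bash
python3 -c "
from arc import *
feel()"
```

```text
t 8.35 press [-15.6 -95.5 219.8] q -0.525 r 83.0 Ft -4.5 Fn 11.4 gap 19.3
```

{"api": "send_rows", "payload": {
  "increments": [
    [[0.9,-0.0018,0,-0.001,0,0,0],[0.9,-0.0018,0,-0.001,0,0,0]]
  ]
}}

```text
time_s: 8.55
ee_pos: [0.6258, -0.0283, 0.22]
orientation: [-160.5, 89.8, -66.3]
wrist_force: [0.3, -7.1, 6.5]
finger_gap: 0.216
```

```bash
python3 -c "
from arc import *
feel()
for i in range(2): i=snapshot('scene'); feel()
from ov import overlay
crop(i,230,80,350,230,4,'scene9')
overlay('scene',i,V,(230,80,350,230),4,'scene9o',q=-.53,pw=2.25,dx=11.6)
"
```

```text
t 8.55 press [-15.2 -95.4 220. ] q -0.52 r 83.0 Ft -3.0 Fn 9.2 gap 19.0
t 8.6 press [-15.2 -95.4 220. ] q -0.52 r 83.0 Ft -3.7 Fn 10.3 gap 18.9
t 8.65 press [-15.2 -95.4 220. ] q -0.52 r 83.0 Ft -3.8 Fn 9.5 gap 19.3
```

View pics/scene9o.png

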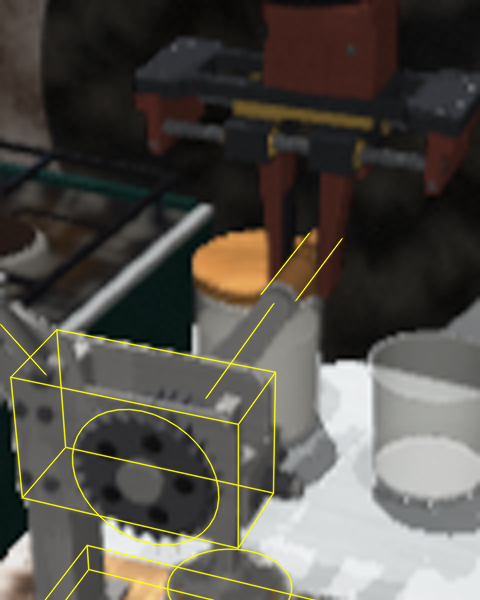

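{"api": "send_rows", "payload": {
  "increments": [
    [[0.9,-0.004,0,0.0052,0,0,0],[0.9,-0.0073,0,0.011,0,0,0],[0.9,-0.01,0,0.0166,0,0,0],[0.9,-0.0125,0,0.0225,0,0,0],[0.9,-0.0148,0,0.0285,0,0,0],[0.9,-0.0168,0,0.0346,0,0,0],[0.9,-0.0185,0,0.0408,0,0,0],[0.9,-0.02,0,0.047,0,0,0]]
  ]
}}

```text
time_s: 9.45
ee_pos: [0.6238, -0.0039, 0.2291]
orientation: [175.9, 89.9, -89.8]
wrist_force: [0.8, -6.8, 5.2]
finger_gap: 0.221
```

```bash
python3 -c "
from arc import *
feel()
arc(-.2,np.arange(-.17,.08,.03))"
```

```text
t 9.45 press [  9.2 -95.3 229.1] q -0.204 r 82.8 Ft -5.6 Fn 6.5 gap 19.5
-0.17 [x -0.0009, z 0.0047]
-0.14 [x -0.0016, z 0.0095]
-0.11 [x -0.0022, z 0.0142]
-0.08 [x -0.0027, z 0.0190]
-0.05 [x -0.0030, z 0.0238]
-0.02 [x -0.0032, z 0.0286]
0.01 [x -0.0032, z 0.0334]
0.04 [x -0.0031, z 0.0382]
0.07 [x -0.0028, z 0.0430]
```

{"api": "send_rows", "payload": {
  "increments": [
    [[0.9,-0.0009,0,0.0047,0,0,0],[0.9,-0.0016,0,0.0095,0,0,0],[0.9,-0.0022,0,0.0142,0,0,0],[0.9,-0.0027,0,0.019,0,0,0],[0.9,-0.003,0,0.0238,0,0,0],[0.9,-0.0032,0,0.0262,0,0,0]]
  ]
}}

```text
time_s: 10.05
ee_pos: [0.6229, 0.0085, 0.2315]
orientation: [-164.2, 89.8, -70.0]
wrist_force: [-0.1, -8.5, 6.5]
finger_gap: 0.224
```

```bash
python3 -c "
from arc import *
feel()
arc(-.035,np.arange(-.02,.2,.015))"
```

```text
t 10.05 press [ 21.6 -95.3 231.5] q -0.052 r 83.6 Ft -8.1 Fn 6.9 gap 19.7
-0.02 [x -0.0001, z 0.0024]
-0.005 [x -0.0001, z 0.0048]
0.01 [x -0.0001, z 0.0072]
0.025 [x -0.0000, z 0.0096]
0.04 [x 0.0000, z 0.0120]
0.055 [x 0.0001, z 0.0144]
0.07 [x 0.0003, z 0.0168]
0.085 [x 0.0005, z 0.0192]
0.1 [x 0.0007, z 0.0216]
0.115 [x 0.0010, z 0.0240]
0.13 [x 0.0013, z 0.0263]
0.145 [x 0.0016, z 0.0287]
0.16 [x 0.0019, z 0.0311]
0.175 [x 0.0023, z 0.0335]
0.19 [x 0.0028, z 0.0358]
```

{"api": "send_rows", "payload": {
  "increments": [
    [[0.9,-0.002,0,0.0012,0,0,0],[0.9,-0.002,0,0.0024,0,0,0],[0.9,-0.002,0,0.0036,0,0,0],[0.9,-0.002,0,0.0048,0,0,0]]
  ]
}}

```text
time_s: 10.45
ee_pos: [0.6223, 0.0144, 0.231]
orientation: [25.7, 89.8, 120.1]
wrist_force: [-0.6, 1.4, 5.6]
finger_gap: 0.22
```

```bash
python3 -c "
from arc import *
feel()"
```

```text
t 10.45 press [ 27.6 -95.2 231. ] q 0.019 r 83.0 Ft 1.3 Fn 5.6 gap 19.4
```

{"api": "send_rows", "payload": {
  "increments": [
    [[0.9,-0.001,0,0.002,0,0,0],[0.9,-0.001,0,0.003,0,0,0],[0.9,-0.001,0,0.003,0,0,0]]
  ]
}}

```text
time_s: 10.75
ee_pos: [0.6222, 0.0151, 0.2309]
orientation: [59.5, 89.9, 153.9]
wrist_force: [1.1, 2.4, 4.7]
finger_gap: 0.221
```

```bash
python3 -c "
from arc import *
feel()
snapshot('scene');feel()"
```

```text
t 10.75 press [ 28.3 -95.1 230.9] q 0.027 r 83.0 Ft 2.2 Fn 4.8 gap 19.4
t 10.8 press [ 28.2 -95.1 231. ] q 0.026 r 83.0 Ft 3.1 Fn 4.9 gap 19.1
```

{"api": "send_rows", "payload": {
  "increments": [
    [[0.9,0,0,0.0015,0,0,0],[0.9,0,0,0.003,0,0,0],[0.9,0,0,0.004,0,0,0],[0.9,0,0,0.004,0,0,0]]
  ]
}}

```text
time_s: 11.2
ee_pos: [0.6221, 0.0159, 0.2309]
orientation: [103.1, 89.9, -162.6]
wrist_force: [0.2, 0.3, 3.7]
finger_gap: 0.218
```

```bash
python3 -c "
from arc import *
feel()
i=snapshot('scene');feel()
from ov import overlay
crop(i,230,80,350,230,4,'scene10')
"
```

```text
t 11.2 press [ 29.1 -95.1 230.9] q 0.038 r 83.0 Ft 0.2 Fn 3.7 gap 19.2
t 11.25 press [ 29.1 -95.1 230.9] q 0.038 r 83.0 Ft -0.7 Fn 4.7 gap 19.3
```

View pics/scene10.png

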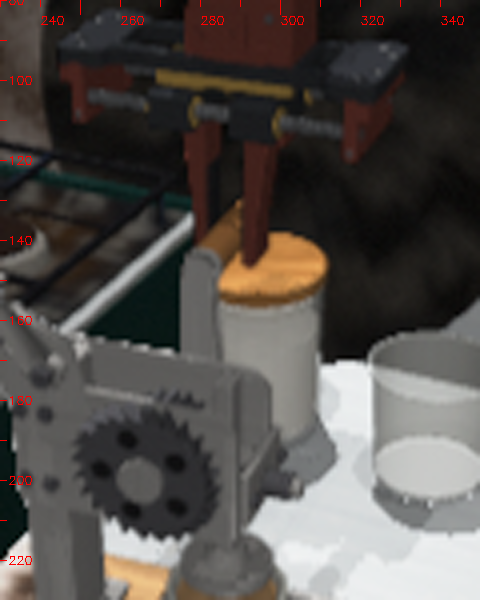

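{"api": "send_rows", "payload": {
  "increments": [
    [[0.7,0,0,0,0,0,0],[0.5,0,0,0,0,0,0],[0.4,0,0,0,0,0,0],[0.4,0,0,0,0,0,0]]
  ]
}}

```text
time_s: 11.65
ee_pos: [0.6218, 0.0161, 0.2302]
orientation: [89.9, 89.8, -175.8]
wrist_force: [-0.1, -0.9, 0.5]
finger_gap: 0.533
```

```bash
python3 -c "
from arc import *
feel()
i=snapshot('scene');feel()
crop(i,230,80,350,230,4,'scene11')
"
```

```text
t 11.65 press [ 29.3 -94.8 230.2] q 0.04 r 82.2 Ft -0.9 Fn 0.5 gap 46.9
t 11.7 press [ 29.3 -94.8 230.3] q 0.041 r 82.4 Ft -0.3 Fn 0.1 gap 50.8
```

View pics/scene11.png

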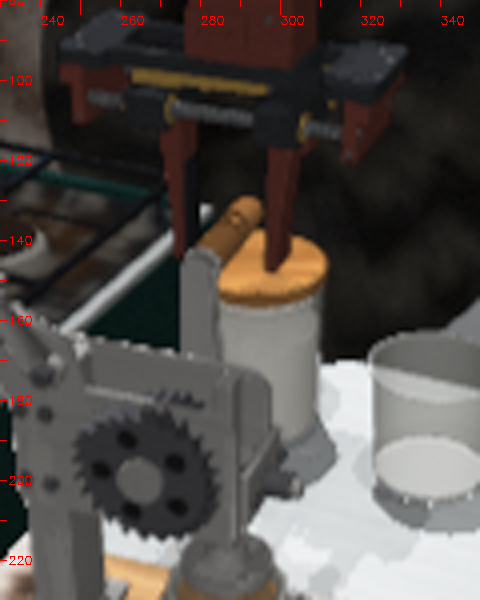

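{"api": "send_rows", "payload": {
  "increments": [
    [[0.2,-0.02,0,0,0,0,0],[0,-0.07,0,0,0,0,0],[0,-0.14,0,0,0,0,0],[0,-0.22,0,0,0,0,0],[0,-0.22,0,0,0,0,0]]
  ]
}}

```text
time_s: 12.2
ee_pos: [0.6227, 0.0162, 0.3491]
orientation: [-97.5, 89.5, -3.2]
wrist_force: [0.1, 0.2, 0.1]
finger_gap: 0.984
```

```bash
python3 -c "
from arc import *
show()
i=snapshot('scene')
crop(i,200,110,350,270,4,'scene12')
from ov import overlay
overlay('scene',i,V,(200,110,350,270),4,'scene12o',q=.0,pw=2.25,dx=11.6)
A=Rd(94.34)
inc([(PW((-60,-40,340)),A),(PW((-162,0,340)),A),(PW((-162,0,33)),A)])
print(PI((.405,-.217,0)))
"
```

```text
t 12.2 tcp press [ 29.3 -95.7 349.1] rpy [-97.5  89.5  -3.2] F press [ 0.2 -0.2  0.1] gap mm 86.6 j [ -2.  12.  49.  -0. 118. -96.]
[0.0111, 0.1116, -0.1787, -0.0002, -0.0004, 0.0027]
[0.0108, 0.1915, -0.3827, -0.0002, -0.0004, 0.0027]
[0.6248, 0.195, -0.3822, -0.0002, -0.0004, 0.0027]
[-186.71444976  139.02824984    0.        ]
```

View pics/scene12.png

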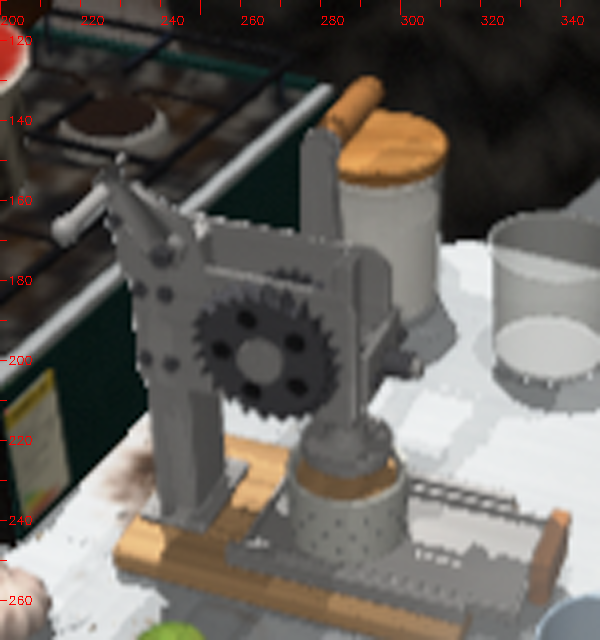

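View pics/scene12o.png

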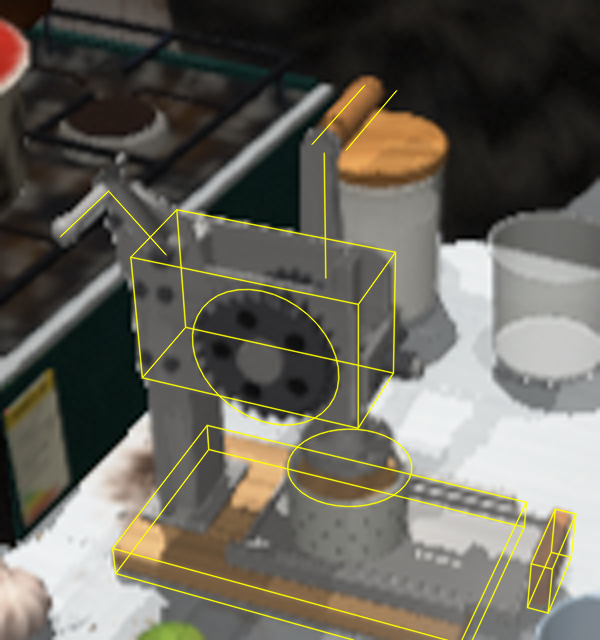

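{"api": "send_rows", "payload": {
  "increments": [
    [[0,0.01,0.04,-0.08,0,0,0],[0,0.01,0.08,-0.16,0,0,0],[0,0.01,0.12,-0.24,0,0,0],[0,0.01,0.16,-0.32,0,0,0],[0,0.06,0.195,-0.382,0,0,0.002],[0,0.14,0.195,-0.382,0,0,0.002],[0,0.23,0.195,-0.382,0,0,0.002],[0,0.32,0.195,-0.382,0,0,0.002]]
  ]
}}

```text
time_s: 13.05
ee_pos: [0.5383, -0.1819, 0.1784]
orientation: [86.3, 89.6, -179.4]
wrist_force: [1.3, 0.3, -0.8]
finger_gap: 1.0
```

```bash
python3 -c "
from arc import *
show()
i=snapshot('scene')
crop(i,230,100,390,290,3,'scene13')
crop(snapshot('top'),225,140,405,270,4,'top13')
A=Rd(94.34)
inc([(PW((-162,0,33)),A)])
S=Cam('scene'); print(S.proj([PW((-167+44,0,185)),PW((-167-44,0,185))]))
a=np.linspace(0,6.28,9)
for z in (76,80,84): print(z,S.proj([PW((-6+27*np.sin(t),27*np.cos(t),z)) for t in a]).max(0))
"
```

```text
t 13.05 tcp press [-161.8    3.5  178.4] rpy [  86.3   89.6 -179.4] F press [ 0.2 -1.3 -0.8] gap mm 88.0 j [ -22.    0.   80.   -0.  100. -116.]
[0.275, -0.0197, -0.0067, -0.0003, 0.0037, -0.0104]
[[339.69596474 195.08245528]
 [382.86988044 203.99281659]]
76 [297.7962973  230.89805531]
80 [297.8210854  229.52072609]
84 [297.84600173 228.13617793]
```

View pics/scene13.png

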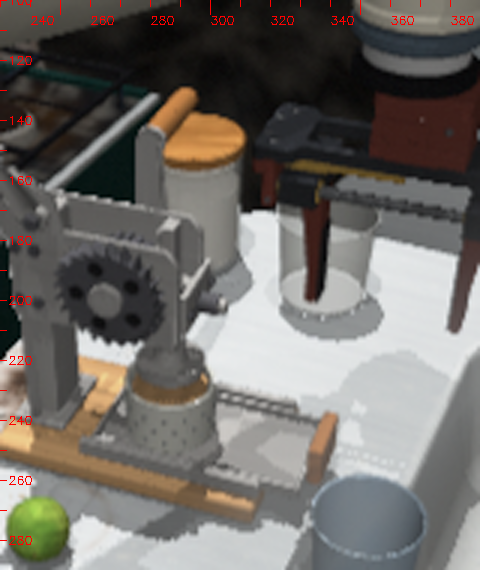

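View pics/top13.png

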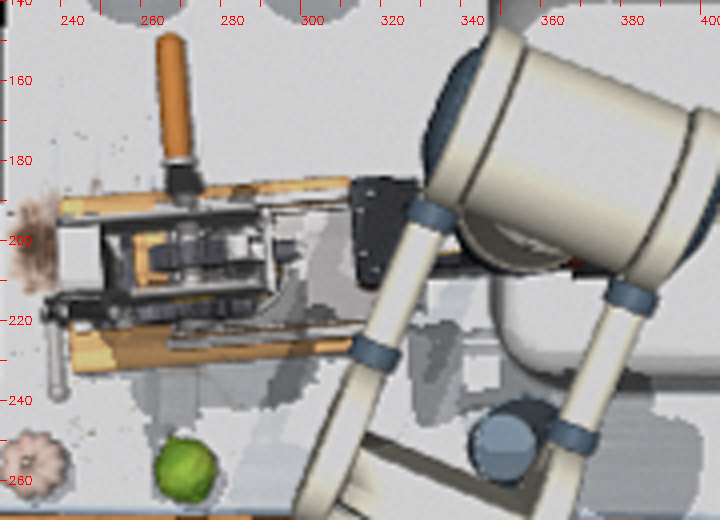

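{"api": "send_rows", "payload": {
  "increments": [
    [[0,0.08,-0.01,0,0,0,0],[0,0.16,-0.014,0,0,0,0],[0,0.22,-0.014,0,0,0,0],[0,0.26,-0.014,0,0,0,0],[0,0.29,-0.014,0,0,0,0],[0,0.29,-0.014,0,0,0,0]]
  ]
}}

```text
time_s: 13.75
ee_pos: [0.5449, -0.1809, 0.0354]
orientation: [83.9, 89.5, 178.2]
wrist_force: [-1.2, 0.1, 0.1]
finger_gap: 1.003
```

```bash
python3 -c "
from arc import *
show()
i=snapshot('scene')
crop(i,230,100,390,290,3,'scene14')
show()
"
```

```text
t 13.75 tcp press [-161.3   -3.2   35.4] rpy [ 83.9  89.5 178.2] F press [0.2 1.2 0.1] gap mm 88.3 j [ -22.    4.   91.   -0.   86. -116.]
t 13.8 tcp press [-161.7   -3.8   36.9] rpy [  90.9   89.6 -174.7] F press [ 0.3 -0.2 -0.2] gap mm 88.3 j [ -22.    4.   91.   -0.   86. -116.]
```

View pics/scene14.png

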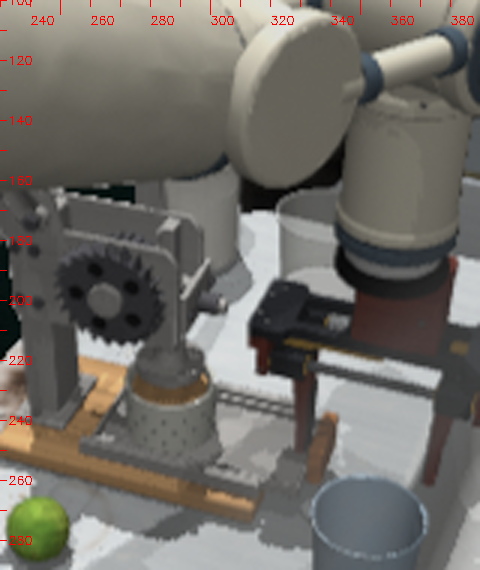

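{"api": "send_rows", "payload": {
  "increments": [
    [[0,0,0,-0.01,0,0,0],[0,0,0,-0.03,0,0,0],[0,0,0,-0.055,0,0,0],[0,0,0,-0.08,0,0,0],[0,0,0,-0.105,0,0,0],[0,0,0,-0.13,0,0,0],[0,0,0,-0.155,0,0,0],[0,0,0,-0.175,0,0,0]]
  ]
}}

```text
time_s: 14.6
ee_pos: [0.5517, -0.2698, 0.0359]
orientation: [90.6, 89.6, -175.1]
wrist_force: [1.5, 1.8, 1.9]
finger_gap: 1.001
```

```bash
python3 -c "
from arc import *
show()
"
```

```text
t 14.6 tcp press [-250.4   -3.2   35.9] rpy [  90.6   89.6 -175.1] F press [ 1.7 -1.6  1.9] gap mm 88.0 j [ -29.   10.   84.   -0.   86. -123.]
```

{"api": "send_rows", "payload": {
  "increments": [
    [[0,0,0,-0.015,0,0,0],[0,0,0,-0.03,0,0,0],[0,0,0,-0.042,0,0,0],[0,0,0,-0.047,0,0,0],[0,0,0,-0.051,0,0,0]]
  ]
}}

```text
time_s: 15.1
ee_pos: [0.5535, -0.2939, 0.0357]
orientation: [87.9, 89.6, -177.8]
wrist_force: [1.2, 2.7, 0.0]
finger_gap: 1.0
```

```bash
python3 -c "
from arc import *
show()
i=snapshot('scene')
crop(i,230,100,390,290,3,'scene15')
show()
"
```

```text
t 15.1 tcp press [-274.7   -3.2   35.7] rpy [  87.9   89.6 -177.8] F press [ 2.6 -1.4  0. ] gap mm 88.0 j [ -31.   12.   82.   -0.   86. -125.]
t 15.15 tcp press [-274.9   -3.2   35.8] rpy [  91.3   89.6 -174.4] F press [ 0.6  0.4 -1. ] gap mm 88.0 j [ -31.   12.   82.   -0.   86. -125.]
```

View pics/scene15.png

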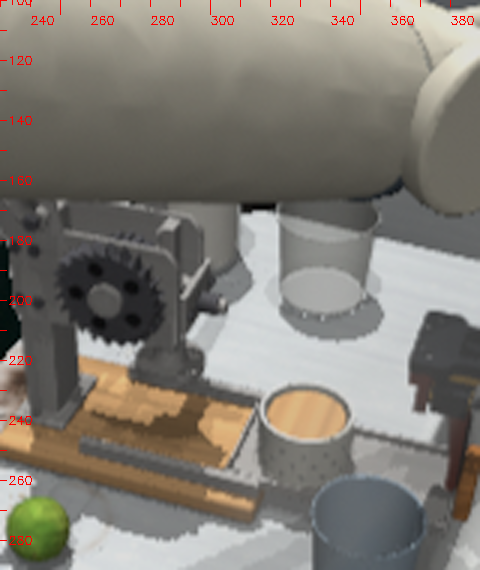

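{"api": "send_rows", "payload": {
  "increments": [
    [[0,0,0,-0.003,0,0,0],[0,0,0,-0.006,0,0,0],[0,0,0,-0.008,0,0,0],[0,0,0,-0.01,0,0,0]]
  ]
}}

```text
time_s: 15.55
ee_pos: [0.5536, -0.2949, 0.0354]
orientation: [48.0, 89.4, 142.4]
wrist_force: [-2.3, 14.5, 3.8]
finger_gap: 0.998
```

```bash
python3 -c "
from arc import *
show()
"
```

```text
t 15.55 tcp press [-275.7   -3.3   35.4] rpy [ 48.   89.4 142.4] F press [14.7  1.2  3.8] gap mm 87.8 j [ -31.   12.   82.    0.   87. -126.]
```

{"api": "send_rows", "payload": {
  "increments": [
    [[0,0,0,0.012,0,0,0],[0,0,0,0.022,0,0,0],[0,0,0,0.022,0,0,0],[0,-0.05,0,0.022,0,0,0],[0,-0.13,0,0.022,0,0,0],[0,-0.22,0,0.022,0,0,0],[0,-0.31,0,0.022,0,0,0],[0,-0.4,0,0.022,0,0,0]]
  ]
}}

```text
time_s: 16.35
ee_pos: [0.5541, -0.2881, 0.2381]
orientation: [99.9, 89.7, -165.8]
wrist_force: [0.9, -0.2, 1.0]
finger_gap: 1.0
```

{"api": "send_rows", "payload": {
  "increments": [
    [[0,-0.1,0,0,0,0,0],[0,-0.15,0,0,0,0,0],[0,-0.15,0,-0.06,0,0,0],[0,-0.15,0,-0.12,0,0,0],[0,-0.15,0,-0.18,0,0,0],[0,-0.15,0,-0.22,0,0,0],[0,-0.15,0,-0.22,0,0,0]]
  ]
}}

```text
time_s: 17.05
ee_pos: [0.5625, -0.4002, 0.3094]
orientation: [88.2, 89.5, -177.7]
wrist_force: [0.8, -0.2, -0.1]
finger_gap: 1.002
```

```bash
python3 -c "
from arc import *
show()
i=snapshot('scene')
crop(i,190,100,390,300,3,'scene16')
from ov import overlay
overlay('scene',i,V,(190,100,390,300),3,'scene16o',q=.03,pw=2.25,dx=11.6,tray=110)
crop(snapshot('top'),225,140,405,270,4,'top16')
show()
"
```

```text
t 17.05 tcp press [-381.3   -4.2  309.4] rpy [  88.2   89.5 -177.7] F press [-0.3 -0.8 -0.1] gap mm 88.2 j [ -38.   23.   40.   -0.  117. -132.]
t 17.15 tcp press [-378.6   -5.   310.7] rpy [  86.6   89.6 -179.1] F press [-0.2 -0.5  0.1] gap mm 88.1 j [ -38.   23.   41.   -0.  117. -132.]
```

View pics/scene16.png

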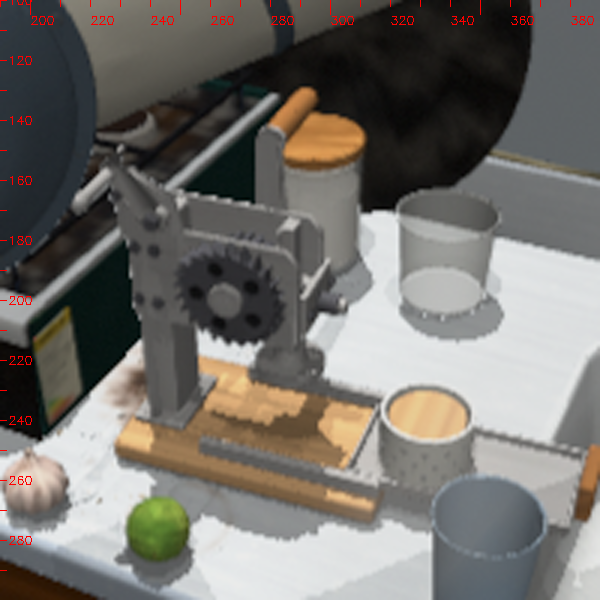

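View pics/scene16o.png

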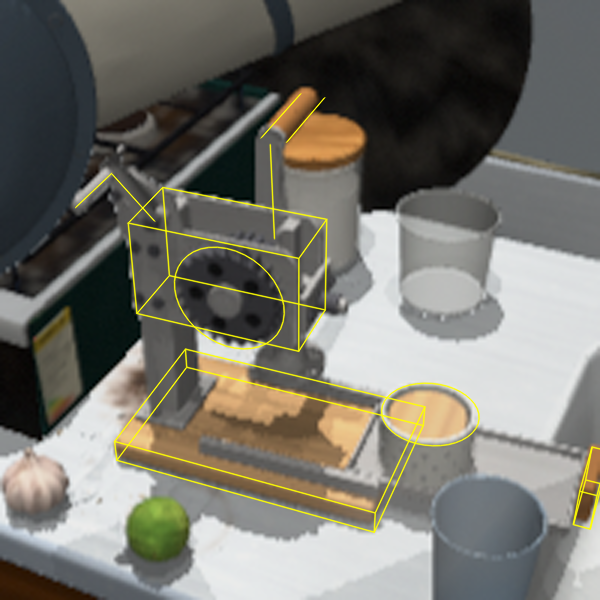

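View pics/top16.png

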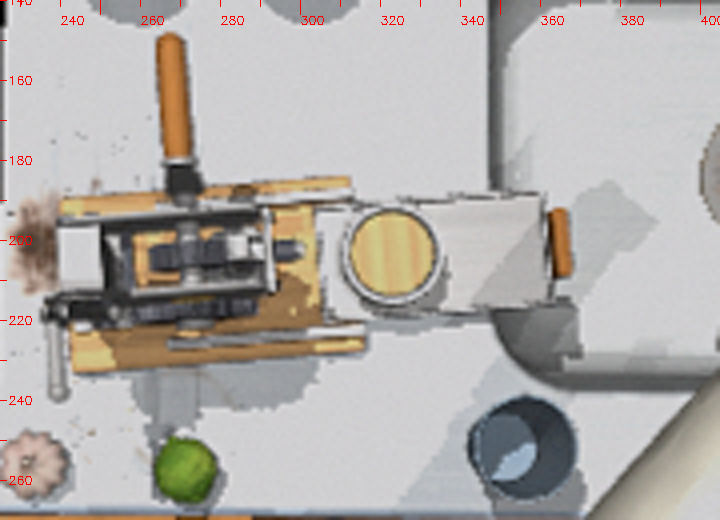

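```bash
python3 -c "
from mv import *
T=Cam('top'); a=T.onz([(327.1,203.7),(365.5,200.7)],.054); print(np.linalg.norm(a[1]-a[0])); print([PI(x) for x in a]); show()
i=snapshot('scene'); crop(i,230,180,330,260,7,'scene17')
"
```

```text
0.11005339551123879
[array([-128.46367293,    0.90445269,   54.        ]), array([-238.50720792,   -0.56873133,   54.        ])]
t 17.15 tcp press [-378.6   -5.   310.7] rpy [  86.6   89.6 -179.1] F press [-0.2 -0.5  0.1] gap mm 88.1 j [ -38.   23.   41.   -0.  117. -132.]
```

View pics/scene17.png

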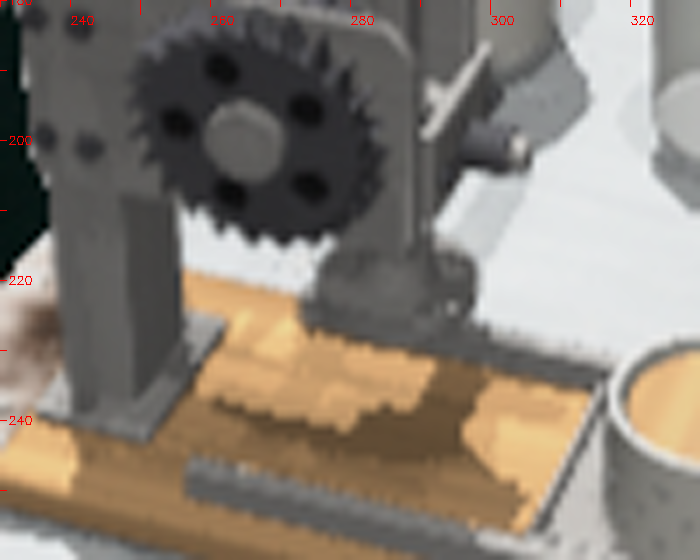

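```bash
python3 -c "
from workcell import hand_in, status
print(hand_in()); print(status.get_state()['time_s'])
"
```

```text
the job is handed in; nothing more can be done
None
the job is handed in; nothing more can be done
```

The job is handed in. All three parts were done in about 17 s of the 70 s allowed, but hand-in gives no verdict, so these results come from my own last checks.

- **Pawl:** I lifted it by its pin and threw it right back over. The last picture shows it lying back on its stop, clear of the wheel.
- **Crank:** I wound it backward with a light grip. The force along the crank's path rose to about 8 N, then dropped sharply as the crank jumped forward near angle 0, which was the catch passing. I advanced a few millimetres more and let go. The crank and foot stayed up, with the foot's underside about 84 mm above the worktop by image (roughly ±4 mm) against the 76 mm needed.
- **Tray:** I drew it out to its stop with one finger behind the handle. The pull was about 2 N, with a brief 15 N as it met the stop. The top camera measures it 110 mm out.
- **Bystanders:** I did not measure the tumbler, lime and garlic. The lime, the tumbler and the garlic bulb in view looked undisturbed in the last pictures; the other bulb was out of view.
- **Robot:** The arm is well clear of everything and its force reading is near zero.

Two checks disagreed:

- **Force across the crank's path:** it read 5–11 N during winding, which I did not expect. It was across the path rather than along it, so it did not load the foot's bar, and it went away when I let go.
- **Board position:** in the pictures the board sits about 12 mm further towards the column than if it were centred on its origin. I placed the press by the pin, handle and wheel instead.

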